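Dock a shipment data logger

TASK

Take the shorter of the two white data loggers lying on the bench, set it the right way up (either end first) in the recess of the tilted dock and press it in until it is fully home, flush with the dock's face. Then swing the dock's steel keeper bar fully round over the logger to lock it in. Leave everything else where it is.

Things in the scene. Friction and masses are not known exactly. Their poses are not given: they have to be found in the camera images.
- logger: The data logger to dock: white plastic block with a dark window on top, 44 (its x) x 80 (its y) x 26 mm high, 0.12 kg. Origin at the centre of its underside, z up out of the top with the window. The lower 6 mm of its two ends (+y and -y) taper in by 3 mm. Lies flat on the bench. Symmetric in outline under a half turn.
- logger_long: The other logger, to be left alone: same look, 44 x 106 x 26 mm, too long for the recess. Origin at the centre of its underside. The two loggers may lie in either place.
- bay: Dock face: grey plate on a stand screwed to the bench, tilted 0.45 rad (26 deg) towards the robot. Origin: centre of the recess mouth, in the face, 90 mm above the bench; x up the slope, y across it (robot's left), z straight out of the face. Face spans x -44..+68, y -75..+75 mm. Recess 48 (x) x 84 (y) x 26 mm deep, 2 mm play each side of the logger, rim chamfered 2.5 mm.
- recess_floor (a point): Centre of the recess floor, 26 mm below the face; the logger's underside rests here when its top is flush.
- nose (a point): Tip of one of two rounded sprung noses, one in each end wall (bay y = +/-42 mm), standing 4.5 mm into the recess, 15 mm below the face. The logger stops on them when about 11 to 16 mm deep, standing 10 to 15 mm proud, and must be pushed past them with roughly 4 to 9 N; the floor below is hard. It then stays down by itself.
- keeper (a joint): Angle (rad) of the swivel keeper, a steel bar 44 mm long, 13 wide, turning about a pin square to the face. At 0 it points along bay +y, clear of the recess (starts at 0 to 0.3); it grows as the free end swings down the slope (counter-clockwise seen from outside) to its stop at 1.571, pointing down the slope, 20 mm over the logger. Stays where left; friction 0.04 N m.
- keeper_pin (a point): The keeper's pin, in the face at bay x = +50 mm, y = 0. The bar runs 2.5 to 7.5 mm above the face, so a logger that stands proud blocks it.
- keeper_knob (a point): Top of the black round knob (11 mm diameter) on the keeper's free end: 38 mm from the pin, 25 mm above the face. It can be pushed sideways with shut fingertips.
- foam_box: Fixed obstacle on the right: open foam box about 280 x 300 mm, 170 high, with its lid standing open along its left edge: a panel 300 mm long (x 0.11 to 0.42 m), 17 mm thick, leaning left, its top edge 430 mm above the bench at about y = -0.2 m. Move over or around it. Origin: centre of its underside.
- carton_back: Fixed: taped carton 135 x 156 x 68 mm high, left of the dock. Origin under its centre.
- tape_small: Bystander, fixed: roll of light tape lying flat, 92 mm across, 48 high. Origin under its centre.
- stamp: Bystander: self-inking stamp, 40 x 71 x 78 mm high. Origin under its centre.
- knife: Bystander: snap-off knife lying flat, 22 x 158 x 16 mm. Origin under its middle.
- parcel_little: Bystander: small cardboard parcel 55 x 76 x 30 mm. Origin under its centre.
- tape_large: Bystander, fixed: roll of brown tape lying flat, 110 mm across, 48 high. Origin under its centre.
- parcel_left: Bystander, fixed: small cardboard parcel 70 x 102 x 57 mm. Origin under its centre.

How it is judged (in metres and radians):
On the way:
1. the shorter logger is pressed flush into the recess while the keeper is still open (z of logger in the frame of bay between -0.03 and -0.0235 m and x of logger in the frame of bay between -0.005 and 0.005 m and y of logger in the frame of bay between -0.005 and 0.005 m and angle between the z axis of logger and the z axis of bay, either way round below 0.08 rad and angle between the y axis of logger and the y axis of bay, either way round below 0.08 rad and angle between logger's own z axis and vertical below 0.7 rad and value of joint keeper below 0.7 rad), for 0.2 s.
At the end, for the whole second after the job is handed in: The shorter logger sits window-side out in the dock's recess, its top within 2.5 mm of flush, centred within 5 mm and straight within 0.08 rad (either end first), at rest; the keeper is turned to 1.35 rad or more, over the logger (z of logger in the frame of bay between -0.03 and -0.0235 m and x of logger in the frame of bay between -0.005 and 0.005 m and y of logger in the frame of bay between -0.005 and 0.005 m and angle between the z axis of logger and the z axis of bay, either way round below 0.08 rad and angle between the y axis of logger and the y axis of bay, either way round below 0.08 rad and angle between logger's own z axis and vertical below 0.7 rad and value of joint keeper above 1.35 rad and linear speed of logger below 0.01 m/s and velocity of joint keeper below 0.05 rad/s); the robot touches nothing.
It fails at once if the longer logger is moved more than 30 mm (distance of logger_long from where it was at the start of the episode above 0.03 m).
It fails at once if another loose thing on the bench is moved more than 30 mm (distance of any of stamp, knife, parcel_little from where it was at the start of the episode above 0.03 m).
It also fails if it takes over 56 s, if anything falls off the work surface, if the arm or the gripper's body presses on something with over 40 N, if the wrist force passes 120 N, or if a joint passes its speed limit or range.

ROBOT

A 6-joint arm with a two-finger parallel gripper is mounted at the origin on the work surface; the furniture and walls round the work are solid. World frame = base frame: x ahead of the robot, y to its left, z up, the work surface at z = 0. Lengths are in mm, angles in degrees, forces in N, time in s.
With the tool pointing down it reaches from about 350 to 850 mm from the base axis. Payload 8.1 kg.
Tool frame: the origin (TCP) lies midway between the tips of the shut fingers; the grasp point (between the pads) lies 19 mm behind it; z points along the fingers, y is the line along which they close (so a half turn about z gives the same grasp; the last joint's range is limited). The gripper opens to 85 mm and grips with 20 to 120 N. Pads are 22 mm wide; open, the fingers measure 114 mm over their backs; the gripper's body (76 mm by 85 mm) begins 54 mm behind the grasp point. The pads swing forward as they close: fully open they stand 13 mm farther back than shut.
Start: joints at [58.934, 7.471, 85.268, -0, 87.261, -4.893], TCP at [264.627, 538.496, 231.292] pointing down, gripper open.
Joint ranges: [-169.43, 169.43], [-51.17, 129.36], [1.28, 143.12], [-76.62, 256.62], [0, 156.53], [-152.29, 152.29]. Speed limits (degrees/s): [136.94, 136.94, 159.86, 180, 180, 180].

INTERFACE

Orientations are given as [roll, pitch, yaw] about the fixed x, y, z axes, in that order (R = Rz(yaw) Ry(pitch) Rx(roll)).
In Python, from bench import r, eyes, ticket, monitor gives the robot as it stands (r), with the cameras (eyes), the job (ticket) and the readings (monitor).
- The arm moves only by the shell command python3 steer.py 'ROWS' [FORCE]. ROWS is rows parted by semicolons, their numbers by spaces, 1 to 8 of them, each of 7 numbers: a rotation vector rx, ry, rz in degrees, then dx, dy, dz in mm, then the finger opening in mm; each row is the pose to reach, as a shift and turn from the pose commanded when the command began, along the tool's axes at that moment; what a row does not reach only later rows make up. A row lasts 1/8 s, in which the tool goes at most 62.5 mm and 10.7 degrees, less where a joint would pass 70% of its speed; a pose out of reach is approached as far as the arm can. The fingers move at their own pace and stop on an object; FORCE is the grip in N (left out, the last holds). Time passes only in rows, so rows that do not move let the fingers close. It prints the time, the measured TCP pose, the force, the opening and the grip force at its end.
- monitor.sense(): the state, without advancing time (a new reading comes with each control period).
- eyes.snapshot(name): name is "scene" or "top" or "wrist"; returns a dict with "pixels" (420x560x3 uint8, blue, green, red), "fx", "fy", "cx", "cy" (pixels), "pose" (4x4, takes a point from camera to world coordinates). Camera axes: x right, y up, looking along -z (the intrinsics and any distortion apply to the point x, -y, -z); pixel columns grow to the right and rows downward; lengths in mm; the calibration is good to about 2 mm. A picture is of the moment at which its call begins. There is no depth.
- ticket.hand_in(): hands the job in; it is judged then, once.
The state is a dict: "time": time; "joint_pos": joint angles; "qd": joint speeds; "joint_efforts": joint torques, N m; "tool_pos": TCP position; "tcp_rot": TCP orientation; "ft_force": force on the tool from outside, world axes, zero at the start; "wrist_torque": the same for the moment, N m; "finger_gap": finger opening in mm; "grip_force": force on a finger pad.
Only numpy, scipy, OpenCV 4.12 (cv2) and the standard library are available. Lean on these libraries where they do the work, as an engineer would, in place of code of your own. Each camera call takes 0.05 s, during which the arm holds its last target. There are 200 camera calls.

## Working session

There is one attempt and no reset: what is moved stays moved. The work goes in short steps, Python scripts to look and compute and a shell command to move; the robot and the scene stay as the last step left them, time stands still between calls to the robot, and variables do not carry over. Pictures are saved under pics/ and viewed, at most 10 in all, crops included, and the job is handed in when it is done.

```bash
ls; mkdir -p pics; python3 - <<'E'
from bench import r, eyes, ticket, monitor
import cv2,json,numpy as np
print(monitor.sense())
for n in ("scene","top"):
    s=eyes.snapshot(n); cv2.imwrite(f"pics/{n}0.png",s["pixels"]); print(n,{k:(np.round(v,4).tolist() if k=="pose" else v) for k,v in s.items() if k!="pixels"})
E
```

```text
bench.py
pics
steer.py
{'time': 0.0, 'joint_pos': array([ 5.89345091e+01,  7.51505081e+00,  8.53288383e+01, -2.47127793e-03,
        8.72626314e+01, -4.89298278e+00]), 'qd': array([ 0.05053394,  0.11127347,  0.02264934, -0.01390204, -0.03444795,
        0.01908633]), 'joint_efforts': array([-2.52841583e-04, -5.69410586e+01, -5.00544333e+01, -4.31786812e-04,
        1.51517481e-02, -2.81658413e-05]), 'tool_pos': array([264.35189236, 538.0094748 , 230.2492679 ]), 'tcp_rot': array([-1.79893657e+02, -6.62641099e-03,  1.53827606e+02]), 'ft_force': array([ 0.39362365, -0.91830339,  0.62557268]), 'wrist_torque': array([ 0.005566  ,  0.02124712, -0.01175851]), 'grip_force': 0.0, 'finger_gap': 85.48711697922353}
scene {'fx': 519.9838574743385, 'fy': 519.9838574743385, 'cx': 266.0897157276816, 'cy': 213.52462703393792, 'pose': [[0.6927, 0.534, -0.4847, -303.9237], [-0.721, 0.4992, -0.4805, -807.3714], [-0.0147, 0.6824, 0.7308, 1271.0596], [0.0, 0.0, 0.0, 1.0]]}
top {'fx': 539.3691741370177, 'fy': 539.3691741370177, 'cx': 281.1085920486246, 'cy': 210.31235175906843, 'pose': [[-0.0175, 0.9969, -0.0764, 345.1499], [-0.9998, -0.0168, 0.0094, -14.0325], [0.0081, 0.0765, 0.997, 1853.0371], [0.0, 0.0, 0.0, 1.0]]}
```

View pics/scene0.png

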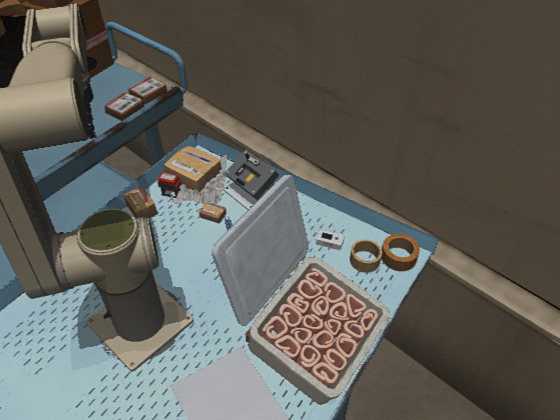

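View pics/top0.png

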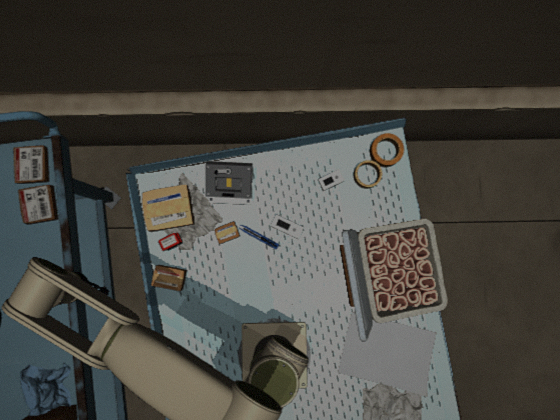

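The scene view shows the dock at about (252,175), a logger at (329,239), and the foam box with its lid open. The top view shows the dock at (229,182), loggers at (284,226) and (330,180), and the knife at (260,236). I'll enlarge the loggers and dock next.

```bash
cat > h.py <<'E'
from bench import r, eyes, ticket, monitor
import cv2,numpy as np
from scipy.spatial.transform import Rotation as Ro
def ray(s,uv):
    P=s["pose"]; d=P[:3,:3]@np.array([(uv[0]-s["cx"])/s["fx"],-(uv[1]-s["cy"])/s["fy"],-1]); return P[:3,3],d
def onz(s,uv,z):
    o,d=ray(s,uv); return o+d*(z-o[2])/d[2]
def proj(s,p):
    P=s["pose"]; c=P[:3,:3].T@(np.asarray(p,float)-P[:3,3]); return np.array([s["cx"]+s["fx"]*c[0]/-c[2], s["cy"]-s["fy"]*c[1]/-c[2]])
def tool():
    q=monitor.sense(); return np.array(q["tool_pos"]),Ro.from_euler("xyz",q["tcp_rot"],degrees=True)
def delta(p,R):
    p0,R0=tool(); return np.round(np.r_[(R0.inv()*R).as_rotvec(degrees=True),R0.inv().apply(np.asarray(p)-p0)],2)
E
python3 - <<'E'
from h import *
s=eyes.snapshot("top"); im=s["pixels"]
print([k for k in s])
c=im[145:265,190:350]; cv2.imwrite("pics/top1.png",cv2.resize(c,None,fx=5,fy=5,interpolation=cv2.INTER_CUBIC)[:600])
hsv=cv2.cvtColor(im,cv2.COLOR_BGR2HSV)
for (u,v) in ((284,226),(330,180)):
    w=im[v-16:v+17,u-22:u+23]
    m=((w.min(2)>190)).astype(np.uint8)
    print(w[16,::3].tolist())
    n,l,st,ce=cv2.connectedComponentsWithStats(m); print(st.tolist())
E
```

```text
['pixels', 'fx', 'fy', 'cx', 'cy', 'pose']
[[141, 142, 141], [136, 140, 140], [116, 118, 116], [104, 107, 103], [136, 141, 139], [139, 145, 145], [61, 60, 60], [26, 26, 26], [20, 22, 20], [71, 74, 74], [140, 143, 142], [141, 143, 143], [142, 144, 145], [116, 117, 115], [140, 140, 139]]
[[0, 0, 45, 33, 1485]]
[[124, 127, 119], [137, 139, 133], [100, 100, 100], [116, 118, 114], [139, 144, 144], [65, 66, 65], [13, 14, 16], [21, 20, 22], [21, 22, 20], [142, 141, 145], [143, 143, 145], [138, 139, 139], [139, 142, 139], [138, 139, 129], [139, 143, 137]]
[[0, 0, 45, 33, 1485]]
```

View pics/top1.png

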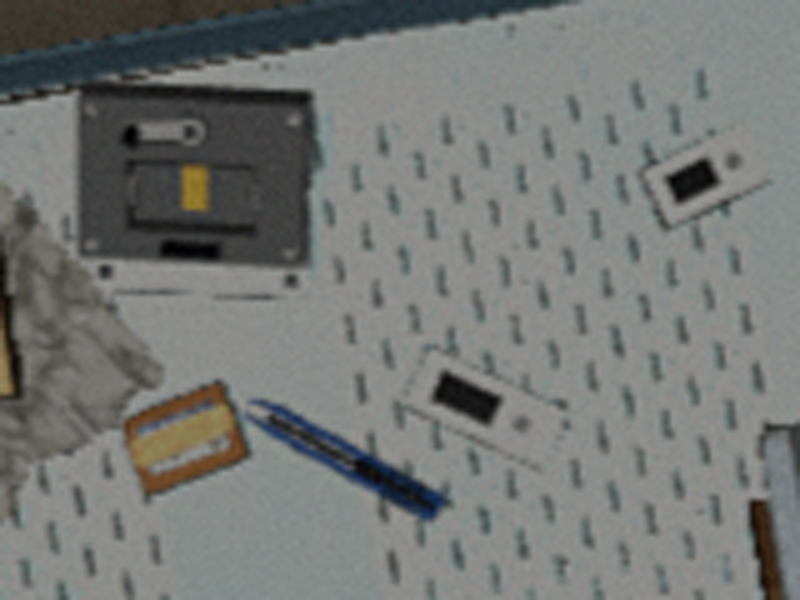

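The left logger, near (484,405) in the enlargement, spans about 31 px, so it is the long one. The right logger, at (705,177), spans about 24 px and is the target. The keeper's knob is at (130,133), its pin is at (193,130), and the face corners are visible.

```bash
cat >> h.py <<'E'
def bayR(yaw): return Ro.from_euler("ZY",[yaw,-0.45])
from scipy.optimize import least_squares
def fitbay(obs,x0):
    "obs: list of (snap, bay point, uv)"
    f=lambda q: np.concatenate([proj(s,np.array([q[0],q[1],90])+bayR(q[2]).apply(b))-uv for s,b,uv in obs])
    return least_squares(f,x0)
E
python3 - <<'E'
from h import *
s=eyes.snapshot("top")
im=lambda u,v:np.array([190+u/5-.4,145+v/5-.4])
obs=[(s,np.array(b,float),im(*uv)) for b,uv in [((68,75,0),(80,87)),((68,-75,0),(313,93)),((-44,-75,0),(305,266)),((-44,75,0),(80,259)),((50,0,7),(194,131))]]
q=fitbay(obs,[700,150,0]); print(q.x,np.degrees(q.x[2]),q.fun)
for n,c in (("short",(705,177)),("long",(485,408))): print(n,onz(s,im(*c),26))
a,b=onz(s,im(655,195),26),onz(s,im(757,155),26); print(np.degrees(np.arctan2(*(b-a)[1::-1])))
w=eyes.snapshot("wrist"); p,R=tool()
print("cam in tool",R.inv().apply(w["pose"][:3,3]-p),"\n",(R.inv().as_matrix()@w["pose"][:3,:3]).round(3),w["fx"],w["cx"],w["cy"])
print(p,monitor.sense()["tcp_rot"],monitor.sense()["time"])
E
```

```text
[ 5.70701981e+02  1.40679973e+02 -5.51927894e-02] -3.162313893309947 [-0.17233288  0.96276413 -0.5196319   1.55147683  0.48673603 -0.60901626
  0.28923594 -0.94277556 -0.06722135 -0.98937057]
short [ 586.04281896 -202.09854328   26.        ]
long [430.77103786 -48.97384425  26.        ]
-69.46131326001638
cam in tool [  70.44533783    1.26277603 -142.58082738] 
 [[-0.     0.961  0.278]
 [ 1.    -0.     0.001]
 [ 0.001  0.278 -0.961]] 351.16766599044723 277.9123408282812 211.90505538302148
[264.49378876 538.28558648 230.80047702] [-1.79950653e+02 -6.20171997e-03  1.53826736e+02] 0.25
```

```bash
cat >> h.py <<'E'
def toolR(x,y,z): return Ro.from_matrix(np.array([x,y,z]).T)
def dockR(B,lean=0):
    "tool x=bay y, y=bay x, z=-bay z; leaned so that its back goes to bay +y"
    bx,by,bz=B.as_matrix().T
    return toolR(by,bx,-bz)*Ro.from_euler("y",-lean,degrees=True)
E
python3 - <<'E'
from h import *
B=bayR(-.0552); o=np.array([570.7,140.7,90])
p=o+B.apply([5,0,110]); print(p,delta(p,dockR(B)))
R=dockR(B,15); print("lean check tool z in bay",B.inv().apply(R.as_matrix()[:,2]))
E
```

```text
[527.4220454  143.09137246 191.22400893] [ -22.81  -15.04   65.81 -410.29 -238.66   39.74]
lean check tool z in bay [-1.66730784e-16 -2.58819045e-01 -9.65925826e-01]
```

```bash
python3 steer.py '-11 -7 33 -205 -119 0 85;-22.8 -15 65.8 -410 -239 40 85;-22.8 -15 65.8 -410 -239 40 85;-22.8 -15 65.8 -410 -239 40 85;-22.8 -15 65.8 -410 -239 40 85;-22.8 -15 65.8 -410 -239 40 85;-22.8 -15 65.8 -410 -239 40 85;-22.8 -15 65.8 -410 -239 40 85'
python3 steer.py '0 0 0 0 0 0 85;0 0 0 0 0 0 85;0 0 0 0 0 0 85'
python3 - <<'E'
from h import *
s=eyes.snapshot("wrist"); cv2.imwrite("pics/wdock.png",s["pixels"]); np.save("wdock.npy",s,allow_pickle=True)
B=bayR(-.0552); o=np.array([570.7,140.7,90])
print(delta(o+B.apply([5,0,110]),dockR(B)),monitor.sense()["time"],monitor.sense()["joint_pos"].round(1))
E
```

```text
time: 1.25
tool_pos: [527.4, 141.1, 190.7]
tcp_rot: [154.2, -0.1, 86.7]
ft_force: [-0.8, 0.1, -0.0]
finger_gap: 84.8
grip_force: 0.0
time: 1.62
tool_pos: [526.8, 144.2, 191.4]
tcp_rot: [154.2, -0.1, 86.9]
ft_force: [-0.2, 0.1, 0.8]
finger_gap: 85.0
grip_force: 0.0
[ 0.01 -0.12  0.07 -1.16  0.48  0.49] 1.675 [ 15.1 -23.  121.   -9.1  57.7  21.4]
```

View pics/wdock.png

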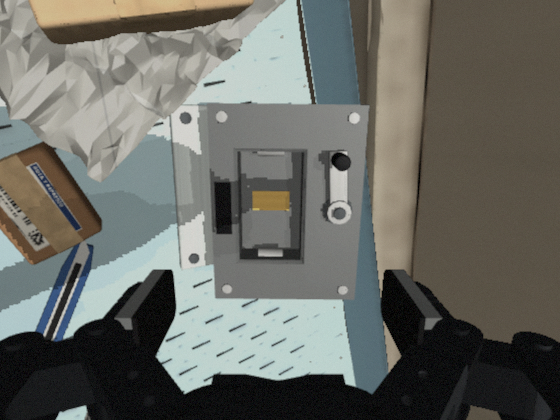

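The wrist view shows the dock from above. The face corners are near (202,103), (368,105), (354,299) and (215,298). The recess mouth spans about (238,149) to (306,263), the pin is at (340,212), and the knob is at (341,161).

```bash
python3 - <<'E'
from h import *
s=np.load("wdock.npy",allow_pickle=True).item()
pts=[((68,75,0),(368,105)),((68,-75,0),(354,299)),((-44,-75,0),(215,298)),((-44,75,0),(202,103)),((24,42,0),(306,151)),((-24,42,0),(238,149)),((-24,-42,0),(240,262)),((24,-42,0),(305,263)),((50,0,7.5),(340,211.5))]
obs=[(s,np.array(b,float),np.array(uv)) for b,uv in pts]
q=fitbay(obs,[570,140,-.05]); print(q.x,q.fun.reshape(-1,2).round(1).tolist())
f=lambda k: np.concatenate([proj(s,k[:3]+bayR(k[3]).apply(b))-uv for s,b,uv in obs])
q3=least_squares(f,[570,140,90,-.05]); print(q3.x,q3.fun.reshape(-1,2).round(1).tolist())
k=q.x; o=np.array([k[0],k[1],90]);B=bayR(k[2])
im=cv2.resize(s["pixels"],None,fx=4,fy=4,interpolation=cv2.INTER_CUBIC)
def poly(P,c):
    a=np.array([proj(s,o+B.apply(p))*4+1.5 for p in P]); cv2.polylines(im,[np.int32(a.round())],True,c,1)
poly([(68,75,0),(68,-75,0),(-44,-75,0),(-44,75,0)],(0,255,0))
poly([(24,42,0),(24,-42,0),(-24,-42,0),(-24,42,0)],(0,255,255))
poly([(26.5,44.5,0),(26.5,-44.5,0),(-26.5,-44.5,0),(-26.5,44.5,0)],(255,0,255))
cv2.imwrite("pics/wdock2.png",cv2.resize(im[390:1220,750:1500],None,fx=.72,fy=.72,interpolation=cv2.INTER_AREA))
# knob angle
for uv in ((341,161),):
    P0,d=ray(s,uv); n=B.as_matrix()[:,2]; t=((o+25*n-P0)@n)/(d@n); b=B.inv().apply(P0+t*d-o); print("knob",b,np.arctan2(50-b[0],b[1]))
E
```

```text
[ 5.70144970e+02  1.42991046e+02 -5.66935262e-02] [[0.8, -1.1], [1.1, -0.5], [1.1, 0.2], [4.1, 0.5], [-2.2, 1.1], [-1.4, 2.9], [-0.2, -1.6], [-3.6, -2.4], [-1.0, 0.1]]
[ 5.69206331e+02  1.43531210e+02  9.20889232e+01 -5.59537201e-02] [[1.7, -2.0], [1.8, 0.4], [0.7, 1.1], [3.4, -0.3], [-1.9, 0.7], [-1.8, 2.6], [-0.4, -0.9], [-3.4, -1.8], [-0.4, 0.3]]
knob [46.4077966  39.08838896 25.        ] 0.09164208999154609
```

View pics/wdock2.png

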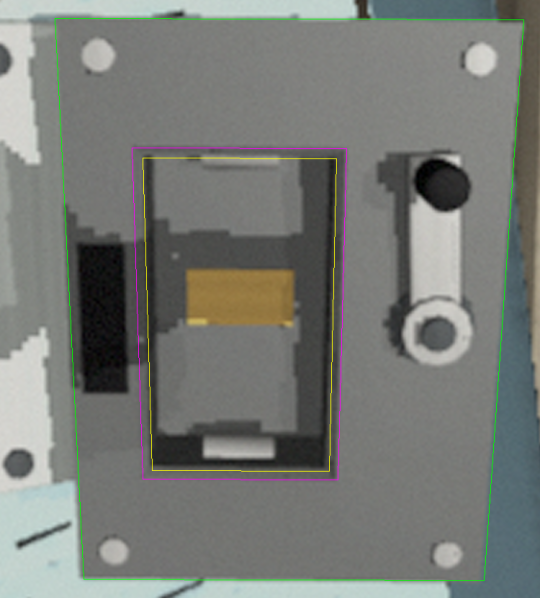

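The overlay matches the face and rim to within about half a pixel, and the keeper sits at about 0.1 rad. Next I'll look at the shorter logger.

```bash
python3 - <<'E'
from h import *
R=dockR(Ro.from_euler("z",20.5,degrees=True),12)
print(delta([586,-202,26]-R.as_matrix()[:,2]*105,R))
E
```

```text
[  22.88   -6.41  -25.7  -322.72   34.8    86.03]
```

```bash
python3 steer.py '5 -1 -6 -60 0 0 85;22.9 -6.4 -25.7 -323 35 86 85;22.9 -6.4 -25.7 -323 35 86 85;22.9 -6.4 -25.7 -323 35 86 85;22.9 -6.4 -25.7 -323 35 86 85;22.9 -6.4 -25.7 -323 35 86 85;22.9 -6.4 -25.7 -323 35 86 85;22.9 -6.4 -25.7 -323 35 86 85'
python3 steer.py '0 0 0 0 0 0 85;0 0 0 0 0 0 85;0 0 0 0 0 0 85'
python3 - <<'E'
from h import *
s=eyes.snapshot("wrist"); cv2.imwrite("pics/wlog.png",s["pixels"]); np.save("wlog.npy",s,allow_pickle=True)
print(tool()[0],monitor.sense()["joint_pos"].round(1))
E
```

```text
time: 2.68
tool_pos: [578.5, -181.8, 128.8]
tcp_rot: [-180.0, 12.0, 110.5]
ft_force: [-0.3, 0.8, 0.1]
finger_gap: 84.8
grip_force: 0.0
time: 3.05
tool_pos: [578.4, -182.5, 129.0]
tcp_rot: [-180.0, 12.0, 110.5]
ft_force: [-0.4, -0.5, 0.1]
finger_gap: 84.7
grip_force: 0.0
[ 578.40283856 -182.65777387  128.96110615] [-16.6   6.3  98.3 -10.3  68.4 -33.9]
```

View pics/wlog.png

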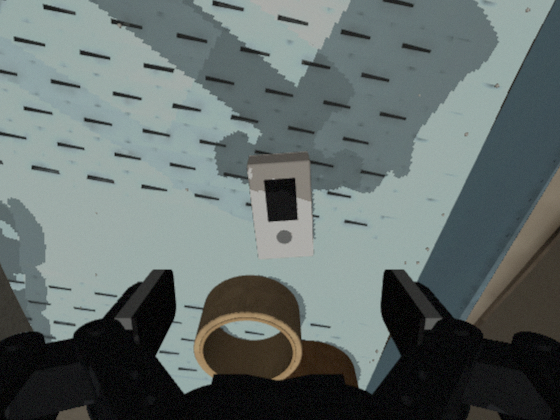

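The wrist view shows the shorter logger with its top-face corners near (249,165), (310,163), (313,256) and (258,259). The small tape roll lies past its near end, clear of where the fingers go.

```bash
python3 - <<'E'
from h import *
s=np.load("wlog.npy",allow_pickle=True).item()
c=[onz(s,uv,26) for uv in ((249,165),(310,163),(313,256),(258,259))]
print([np.linalg.norm(c[i]-c[i-3]) .round(1) for i in range(4)])
# logger frame: y along tool x (image up), x along image right
obs=[((-22,40,26),(249,165)),((22,40,26),(310,163)),((22,-40,26),(313,256)),((-22,-40,26),(258,259))]
f=lambda k: np.concatenate([proj(s,[k[0],k[1],0]+Ro.from_euler("z",k[2]).apply(b))-uv for b,uv in obs])
q=least_squares(f,[586,-202,.36]); print(q.x,np.degrees(q.x[2]),q.fun.round(1))
k=q.x
im=cv2.resize(s["pixels"],None,fx=4,fy=4,interpolation=cv2.INTER_CUBIC)
for h,c in ((26,(0,255,0)),(0,(0,0,255))):
    a=np.array([proj(s,[k[0],k[1],0]+Ro.from_euler("z",k[2]).apply((x,y,h)))*4+1.5 for x,y in ((-22,40),(22,40),(22,-40),(-22,-40))]); cv2.polylines(im,[np.int32(a.round())],True,c,1)
cv2.imwrite("pics/wlog2.png",im[560:1100,880:1400])
R=dockR(Ro.from_euler("z",k[2]),12)
for z in (60,12): print(z,delta([k[0],k[1],z]+0*R.as_matrix()[:,2],R))
E
```

```text
[np.float64(41.9), np.float64(77.7), np.float64(43.6), np.float64(79.1)]
[ 5.91097509e+02 -2.04089065e+02  4.16491199e-01] 23.863187923452934 [-1.4  0.   1.6 -1.6  0.1  1.3 -0.3  1. ]
60 [-0.72  0.   -3.35 -9.64  4.42 72.55]
12 [ -0.72   0.    -3.35   0.35   4.42 119.5 ]
```

View pics/wlog2.png

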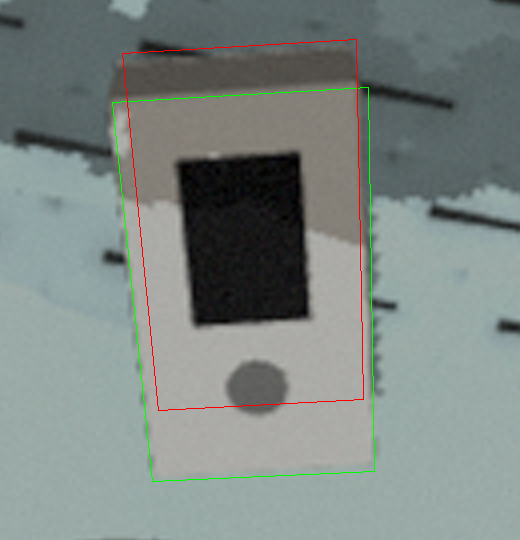

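```bash
python3 steer.py '-0.7 0 -3.3 -9.6 4.4 36 62;-0.7 0 -3.3 -9.6 4.4 72.5 62;-0.7 0 -3.3 -9.6 4.4 72.5 62'
python3 - <<'E'
from h import *
R=dockR(Ro.from_euler("z",.4165),12)
print(delta([591.1,-204.1,15],R),monitor.sense()["joint_pos"].round(1))
E
```

```text
time: 3.48
tool_pos: [588.0, -203.8, 56.0]
tcp_rot: [-179.7, 11.7, 113.8]
ft_force: [-0.7, 0.4, -0.6]
finger_gap: 62.1
grip_force: 0.0
[-0.34 -0.28 -0.06  6.83  2.98 40.48] [-18.7  13.1  98.9 -10.1  60.7 -38. ]
```

```bash
python3 steer.py '0 0 0 0 0 0 62;0 0 0 0 0 0 62'
python3 - <<'E'
from h import *
R=dockR(Ro.from_euler("z",.4165),12)
print(delta([591.1,-204.1,15],R))
print(delta([591.1,-204.1,15],R))
E
```

```text
time: 3.72
tool_pos: [592.3, -204.6, 62.1]
tcp_rot: [179.9, 12.1, 113.8]
ft_force: [0.3, -0.4, 0.1]
finger_gap: 61.5
grip_force: 0.0
[ 0.1   0.12 -0.09 10.85 -0.99 45.89]
[ 0.1   0.12 -0.09 10.85 -0.99 45.89]
```

```bash
python3 steer.py '0 0 0 4.7 0 22 62;0 0 0 9.4 0 44 62;0 0 0 9.4 0 44 62;0 0 0 9.4 0 44 62'
python3 steer.py '0 0 0 0 0 0 30;0 0 0 0 0 0 30;0 0 0 0 0 0 30;0 0 0 0 0 0 30;0 0 0 0 0 0 30' 40
python3 - <<'E'
from h import *
print(tool()[0],monitor.sense()["finger_gap"])
E
```

```text
time: 4.22
tool_pos: [592.0, -204.7, 16.6]
tcp_rot: [179.9, 12.1, 113.8]
ft_force: [-0.6, -0.7, -0.1]
finger_gap: 62.2
grip_force: 0.0
time: 4.85
tool_pos: [592.3, -204.8, 16.9]
tcp_rot: [179.9, 12.1, 113.8]
ft_force: [-1.0, 1.9, 6.3]
finger_gap: 42.9
grip_force: 41.4
[ 592.28814867 -204.83867709   16.92950917] 42.889070968726855
```

```bash
cat >> h.py <<'E'
BAY=np.array([570.14,142.99,90.]); BR=bayR(-.0567)
Tg,Rg=np.array([592.3,-204.8,16.9]),dockR(Ro.from_euler("z",.4165),12)
LT=Rg.inv().apply(np.array([591.1,-204.1,0])-Tg); LT[1]=0   # logger origin in tool
def dockpose(x,y,z,lean=12):
    "TCP pose putting the held logger's origin at bay x,y,z"
    R=dockR(BR,12); return BAY+BR.apply([x,y,z])-R.apply(LT),R
E
python3 steer.py '0 0 0 -15 0 -60 30;0 0 0 -32 0 -120 30;0 0 0 -46 0 -180 30;0 0 0 -46 0 -180 30'
python3 - <<'E'
from h import *
print(LT); print(tool()[0],delta(*dockpose(0,0,60)), dockpose(0,0,60)[0])
E
```

```text
time: 5.35
tool_pos: [598.1, -212.9, 209.6]
tcp_rot: [179.4, 12.5, 113.7]
ft_force: [0.8, 0.3, -1.3]
finger_gap: 43.0
grip_force: 41.6
[ 4.61474175  0.         16.29666241]
[ 598.05207996 -212.90055854  209.56490819] [-18.56  -5.68  31.18 353.86  87.15 -26.29] [536.68111407 143.76171071 159.24438217]
```

```bash
python3 steer.py '-5 -1 8 70 17 -5 30;-18.6 -5.7 31.2 354 87 -26 30;-18.6 -5.7 31.2 354 87 -26 30;-18.6 -5.7 31.2 354 87 -26 30;-18.6 -5.7 31.2 354 87 -26 30;-18.6 -5.7 31.2 354 87 -26 30;-18.6 -5.7 31.2 354 87 -26 30;-18.6 -5.7 31.2 354 87 -26 30'
python3 steer.py '0 0 0 0 0 0 30;0 0 0 0 0 0 30;0 0 0 0 0 0 30;0 0 0 0 0 0 30'
python3 - <<'E'
from h import *
print(tool()[0],delta(*dockpose(0,0,45)))
s=eyes.snapshot("wrist"); np.save("wpre.npy",s,allow_pickle=True)
im=cv2.resize(s["pixels"],None,fx=4,fy=4,interpolation=cv2.INTER_CUBIC)
p,R=tool(); L=p+R.apply(LT); LR=R*Ro.from_euler("y",12,degrees=True)
print("logger in bay",BR.inv().apply(L-BAY))
bx=np.array(LR.as_matrix())
def poly(f,P,c):
    a=np.array([proj(s,f(np.array(q,float)))*4+1.5 for q in P]); cv2.polylines(im,[np.int32(a.round())],True,c,1)
T=lambda q:L+LR.apply([q[1],q[0],-q[2]])   # logger (x,y,z)->tool-like axes
for h in (0,26): poly(T,[(-22,40,h),(22,40,h),(22,-40,h),(-22,-40,h)],(0,255,0) if h else (0,0,255))
D=lambda q:BAY+BR.apply(q)
poly(D,[(26.5,44.5,0),(26.5,-44.5,0),(-26.5,-44.5,0),(-26.5,44.5,0)],(255,0,255))
poly(D,[(68,75,0),(68,-75,0),(-44,-75,0),(-44,75,0)],(255,255,0))
cv2.imwrite("pics/wpre.png",cv2.resize(im[200:1560,500:1700],None,fx=.44,fy=.44,interpolation=cv2.INTER_AREA))
E
```

```text
time: 6.35
tool_pos: [531.2, 146.1, 151.4]
tcp_rot: [154.5, 10.7, 81.7]
ft_force: [-0.4, -0.5, -0.5]
finger_gap: 42.6
grip_force: 41.6
time: 6.85
tool_pos: [532.0, 144.9, 152.4]
tcp_rot: [154.4, 10.6, 81.5]
ft_force: [-0.0, 0.6, 0.1]
finger_gap: 42.5
grip_force: 41.6
[532.01589131 144.92448119 152.42103427] [-0.72 -0.18 -0.02  1.36  7.36 10.77]
logger in bay [-7.4787508   1.13613451 55.92305836]
```

View pics/wpre.png

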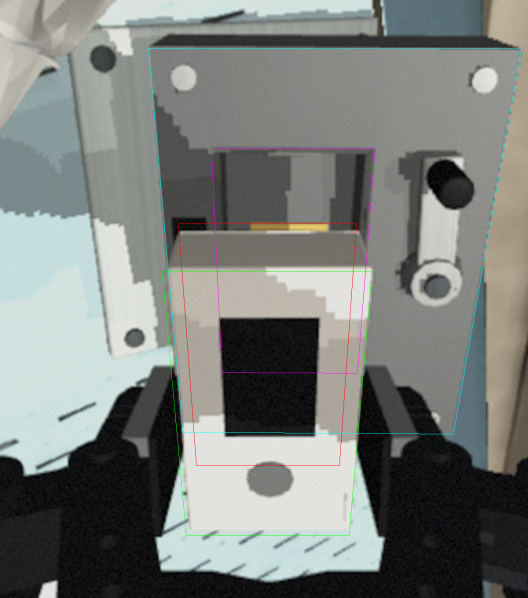

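The view shows the held logger, with top corners at crop pixels (169,268), (372,267), (350,531) and (190,527), sitting square in the fingers above the recess. I'll fit its exact offset in the hand from these.

```bash
python3 - <<'E'
from h import *
s=np.load("wpre.npy",allow_pickle=True).item()
p,R=tool(); 
raw=lambda x,y:np.array([(500+x/.44-1.5)/4,(200+y/.44-1.5)/4])
obs=[((-22,40,26),(169,268)),((22,40,26),(372,267)),((22,-40,26),(350,530.5)),((-22,-40,26),(190,528))]
def f(k):
    LR=R*Ro.from_euler("yz",[12+np.degrees(k[3]),np.degrees(k[4])],degrees=True)
    return np.concatenate([proj(s,p+R.apply(k[:3])+LR.apply([b[1],b[0],-b[2]]))-raw(*uv) for b,uv in obs])
q=least_squares(f,np.r_[LT,0,0]); print("LT",LT,"fit",q.x[:3],np.degrees(q.x[3:]),q.fun.round(1))
q=least_squares(lambda k:f(np.r_[k,0,0]),LT); print("fixed rot",q.x,q.fun.round(1))
print("bay",BR.inv().apply(p+R.apply(q.x)-BAY))
E
```

```text
LT [ 4.61474175  0.         16.29666241] fit [ 3.74524522  0.72191077 20.15898902] [-0.95497116  0.08558563] [-0.  -0.4  0.1  0.4 -0.2 -0.6  0.1  0.7]
fixed rot [ 4.62049035  0.72681121 18.98638272] [-0.9  0.   0.7  0.6  0.2 -1.1  0.1  0.3]
bay [-6.78561089  0.58919067 53.28046637]
```

```bash
sed -i 's/; LT\[1\]=0 .*/; LT=np.array([4.4,.5,18.])/' h.py; python3 - <<'E'
from h import *
print(delta(*dockpose(0,0,25)))
E
```

```text
[-0.72 -0.19 -0.    5.49  7.13 28.69]
```

```bash
python3 steer.py '-0.7 -0.2 0 0 7 5 30;-0.7 -0.2 0 5.5 7.1 28 30;-0.7 -0.2 0 5.5 7.1 28.5 30;-0.7 -0.2 0 5.5 7.1 28.5 30;-0.7 -0.2 0 5.5 7.1 28.5 30'
python3 - <<'E'
from h import *
p,R=tool(); print("logger in bay",BR.inv().apply(p+R.apply(LT)-BAY)); print(delta(*dockpose(0,0,8)),delta(*dockpose(0,0,-10)))
E
```

```text
time: 7.52
tool_pos: [550.8, 144.2, 129.9]
tcp_rot: [153.7, 10.8, 81.5]
ft_force: [0.2, -0.8, -0.6]
finger_gap: 42.7
grip_force: 41.6
logger in bay [ 0.39660725  0.72102452 25.81327284]
[ 0.04 -0.02  0.03  3.   -0.4  17.57] [ 4.000e-02 -2.000e-02  3.000e-02  6.730e+00 -4.100e-01  3.518e+01]
```

```bash
python3 steer.py '0 0 0 2 -0.4 10 30;0 0 0 3 -0.4 18 30;0 0 0 4.3 -0.4 24 30;0 0 0 5.5 -0.4 29 30;0 0 0 5.5 -0.4 29 30'
python3 - <<'E'
from h import *
p,R=tool(); print("logger in bay",BR.inv().apply(p+R.apply(LT)-BAY),"F bay",BR.inv().apply(monitor.sense()["ft_force"])); print(delta(*dockpose(0,0,-10)))
E
```

```text
time: 8.15
tool_pos: [562.7, 142.5, 101.6]
tcp_rot: [153.8, 10.8, 81.5]
ft_force: [0.1, -0.9, -0.3]
finger_gap: 42.8
grip_force: 41.6
logger in bay [-1.19137981 -0.35999478 -4.88138933] F bay [ 0.0456726  -0.89907288 -0.33694903]
[-0.07  0.03  0.06  1.41  1.17  4.93]
```

```bash
python3 steer.py '0 0 0 0.8 0.6 3 30;0 0 0 1.4 0.6 6 30;0 0 0 1.4 0.6 6 30;0 0 0 1.4 0.6 6 30'
python3 - <<'E'
from h import *
p,R=tool(); print("logger in bay",BR.inv().apply(p+R.apply(LT)-BAY),"F bay",BR.inv().apply(monitor.sense()["ft_force"]))
s=eyes.snapshot("wrist"); im=cv2.resize(s["pixels"],None,fx=2,fy=2,interpolation=cv2.INTER_CUBIC)
cv2.imwrite("pics/win.png",im[100:700,160:880])
E
```

```text
time: 8.65
tool_pos: [566.1, 142.6, 97.0]
tcp_rot: [153.7, 10.8, 81.5]
ft_force: [0.3, 0.0, -0.6]
finger_gap: 42.7
grip_force: 41.6
logger in bay [ -0.03884472  -0.02791955 -10.4615797 ] F bay [-0.00903716  0.04882557 -0.69889745]
```

View pics/win.png

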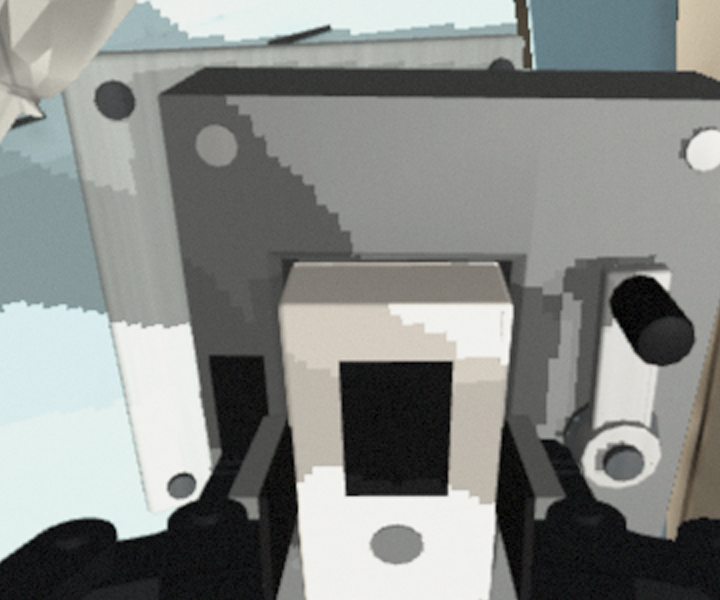

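The logger is inside the mouth, with play visible on both sides. I'll feel for the noses.

```bash
python3 steer.py '0 0 0 0.3 0 1.5 30;0 0 0 0.6 0 3 30;0 0 0 0.8 0 4 30;0 0 0 0.8 0 4 30'
python3 - <<'E'
from h import *
p,R=tool(); print("logger in bay",BR.inv().apply(p+R.apply(LT)-BAY),"F bay",BR.inv().apply(monitor.sense()["ft_force"]),monitor.sense()["joint_pos"].round(1))
E
```

```text
time: 9.2
tool_pos: [567.9, 142.2, 93.3]
tcp_rot: [153.7, 10.8, 81.5]
ft_force: [-0.2, -2.9, 0.6]
finger_gap: 42.8
grip_force: 41.8
logger in bay [ -0.07267851  -0.40541182 -14.57980801] F bay [ 0.16552176 -2.86303525  0.53634691] [ 22.3  -2.1 115.  -28.1  52.2  42.8]
```

```bash
python3 steer.py '0 0 0 0.2 0 1 30;0 0 0 0.3 0 2 30;0 0 0 0.3 0 2 30'
python3 - <<'E'
from h import *
p,R=tool(); print("logger in bay",BR.inv().apply(p+R.apply(LT)-BAY),"F bay",BR.inv().apply(monitor.sense()["ft_force"]))
E
```

```text
time: 9.57
tool_pos: [568.8, 142.2, 91.5]
tcp_rot: [153.7, 10.8, 81.5]
ft_force: [-1.9, -3.0, 2.4]
finger_gap: 42.5
grip_force: 41.9
logger in bay [  0.04085005  -0.34137437 -16.59252894] F bay [-0.49198483 -3.06644983  2.93650396]
```

```bash
python3 steer.py '0 0 0 0 0 0 52;0 0 0 0 0 0 52;0 0 0 0 0 0 52'
python3 steer.py '0 0 0 0 0 -20 52;0 0 0 0 0 -50 52;0 12 0 0 0 -60 0;0 12 0 0 0 -60 0;0 12 0 0 0 -60 0;0 12 0 0 0 -60 0;0 12 0 0 0 -60 0;0 12 0 0 0 -60 0'
python3 - <<'E'
from h import *
print(monitor.sense()["finger_gap"])
R=dockR(BR,0)
for z in (25,13): print(z,delta(BAY+BR.apply([0,0,z]),R))
s=eyes.snapshot("wrist"); im=cv2.resize(s["pixels"],None,fx=2,fy=2,interpolation=cv2.INTER_CUBIC)
cv2.imwrite("pics/wrel.png",im[100:700,160:880])
E
```

```text
time: 9.95
tool_pos: [568.8, 142.6, 91.4]
tcp_rot: [153.7, 10.8, 81.5]
ft_force: [-0.7, 0.9, -0.3]
finger_gap: 52.3
grip_force: 0.0
time: 10.95
tool_pos: [543.8, 156.6, 143.9]
tcp_rot: [154.3, 0.0, 86.8]
ft_force: [0.3, -0.6, 0.5]
finger_gap: 0.1
grip_force: 0.0
0.08485113268033818
25 [-7.000e-02  1.000e-02  8.000e-02 -1.204e+01  9.500e-01  3.526e+01]
13 [-7.000e-02  1.000e-02  8.000e-02 -1.204e+01  9.600e-01  4.726e+01]
```

View pics/wrel.png

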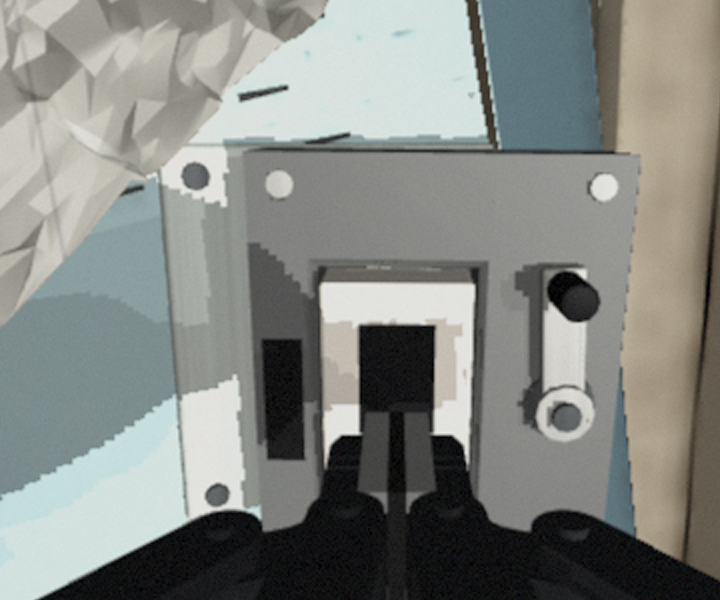

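The released logger sits straight in the recess on its noses, the keeper is clear, and the fingers are shut. I'll now press on its centre.

```bash
python3 steer.py '0 0 0 -12 1 20 0;0 0 0 -12 1 38 0;0 0 0 -12 1 44 0;0 0 0 -12 1 44 0;0 0 0 -12 1 44 0'
cat > st.py <<'E'
from h import *
q=[monitor.sense()]; p,R=tool(); print("tcp in bay",BR.inv().apply(p-BAY).round(2),"F bay",BR.inv().apply(monitor.sense()["ft_force"]).round(1), monitor.sense()["wrist_torque"].round(2))
E
python3 st.py
```

```text
time: 11.62
tool_pos: [563.6, 143.4, 105.9]
tcp_rot: [154.2, 0.0, 86.8]
ft_force: [-0.7, 0.3, -0.3]
finger_gap: 0.1
grip_force: 0.0
tcp in bay [1.000e+00 1.000e-02 1.717e+01] F bay [-0.8  0.2  0. ] [-0.    0.16  0.06]
```

```bash
python3 steer.py '0 0 0 0 -1 2 0;0 0 0 0 -1 4 0;0 0 0 0 -1 6 0;0 0 0 0 -1 6 0' | tail -4; python3 st.py
python3 steer.py '0 0 0 0 0 1.5 0;0 0 0 0 0 3 0;0 0 0 0 0 3 0' |grep ft; python3 st.py
python3 steer.py '0 0 0 0 0 1.5 0;0 0 0 0 0 3 0;0 0 0 0 0 3 0' |grep ft; python3 st.py
```

```text
tcp_rot: [154.2, 0.0, 86.8]
ft_force: [-0.8, 0.0, 2.4]
finger_gap: -0.0
grip_force: 1.2
tcp in bay [-0.3  -0.21 10.71] F bay [ 0.3 -0.   2.5] [ 0.03  0.2  -0.02]
ft_force: [-3.8, 0.3, 6.1]
tcp in bay [ 0.19 -0.11  8.08] F bay [-0.8  0.1  7.1] [-0.03  0.35 -0.04]
ft_force: [-2.0, -1.6, 4.6]
tcp in bay [ 0.02 -0.42  4.84] F bay [ 0.3 -1.7  5. ] [-0.2   0.12 -0.15]
```

```bash
python3 steer.py '0 0 0 0 0 1.5 0;0 0 0 0 0 3 0;0 0 0 0 0 3 0' |grep ft; python3 st.py
python3 steer.py '0 0 0 0 0 1 0;0 0 0 0 0 2 0;0 0 0 0 0 2 0' |grep ft; python3 st.py
```

```text
ft_force: [-1.7, 1.6, 4.2]
tcp in bay [0.05 0.31 1.96] F bay [0.2 1.5 4.6] [0.3  0.2  0.13]
ft_force: [-8.5, 4.3, 11.1]
tcp in bay [0.09 0.84 0.42] F bay [-3.   3.8 13.8] [0.63 0.77 0.28]
```

```bash
python3 steer.py '0 0 0 0 0 1 0;0 0 0 0 0 1.5 0;0 0 0 0 0 1.5 0' |grep ft; python3 st.py
```

```text
ft_force: [-30.5, 1.9, 33.1]
tcp in bay [0.26 0.89 0.3 ] F bay [-13.2   0.2  43.1] [ 0.11  2.57 -0.05]
```

Contact is hard at z ≈ 0.3 mm with 43 N and no lean, so the logger is flush on the floor. Now the keeper: I'll retract, turn 45°, and go behind the knob.

```bash
python3 steer.py '0 0 0 0 0 -15 0;0 0 0 0 0 -45 0;0 0 20 0 0 -45 0;0 0 45 54 63 -45 0;0 0 45 54 63 -45 0;0 0 45 54 63 -45 0;0 0 45 54 63 -45 0;0 0 45 54 63 -45 0' | head -3
cat >> h.py <<'E'
KR=dockR(BR,0)*Ro.from_euler("z",45,degrees=True)
E
python3 - <<'E'
from h import *
p,R=tool(); print(BR.inv().apply(p-BAY).round(1),monitor.sense()["joint_pos"].round(1),monitor.sense()["ft_force"])
print(delta(BAY+BR.apply([64,55,13]),KR), "tool x in bay",BR.inv().apply(R.as_matrix()[:,0]).round(2))
E
```

```text
time: 15.0
tool_pos: [610.1, 194.3, 155.2]
tcp_rot: [161.1, -17.8, 44.9]
[61.7 53.5 42.6] [ 18.3  -4.  108.9 -11.8  51.5  71.7] [0.01462494 0.00528313 0.61116308]
[-0.04  0.08  0.22  2.77  0.58 29.62] tool x in bay [ 0.7   0.71 -0.  ]
```

```bash
python3 steer.py '0 0 0 2.8 0.6 15 0;0 0 0 2.8 0.6 29.5 0;0 0 0 2.8 0.6 29.5 0;0 0 0 2.8 0.6 29.5 0;0 0 0 2.8 0.6 29.5 0' | grep ft; python3 st.py
python3 - <<'E'
from h import *
n=np.array([-1,-1,0])/2**.5
for t in (.09,.3,.5,.7,.9,1.1,1.3,1.45,1.571):
    k=np.array([50-38*np.sin(t),38*np.cos(t),13]); print(t,delta(BAY+BR.apply(k-16.5*n),KR)[3:])
E
```

```text
ft_force: [0.7, -0.4, 0.1]
tcp in bay [65.18 55.41 13.9 ] F bay [ 0.7 -0.4 -0.2] [0.   0.21 0.02]
0.09 [-9.07 -0.74  0.9 ]
0.3 [-15.68  -5.18   0.89]
0.5 [-22.71  -8.03   0.89]
0.7 [-30.17  -9.44   0.89]
0.9 [-37.75  -9.33   0.89]
1.1 [-45.17  -7.72   0.89]
1.3 [-52.12  -4.67   0.89]
1.45 [-56.85  -1.51   0.88]
1.571 [-60.29   1.54   0.88]
```

```bash
python3 steer.py '0 0 0 -5 0 1 0;0 0 0 -9 -0.7 1 0;0 0 0 -12.5 -3 1 0;0 0 0 -15.7 -5.2 1 0;0 0 0 -22.7 -8 1 0;0 0 0 -30 -9.4 1 0;0 0 0 -37.7 -9.3 1 0;0 0 0 -37.7 -9.3 1 0' | grep ft; python3 st.py
python3 steer.py '0 0 0 -3.5 0.7 0 0;0 0 0 -7.5 1.6 0 0;0 0 0 -11 3 0 0;0 0 0 -14.4 4.7 0 0;0 0 0 -17 6.3 0 0;0 0 0 -19 7.8 0 0;0 0 0 -21 9.5 0 0;0 0 0 -22.5 10.9 0 0' | grep ft; python3 st.py
```

```text
ft_force: [0.1, 0.3, 0.6]
tcp in bay [30.78 34.26 12.35] F bay [0.3 0.3 0.5] [0.02 0.22 0.03]
ft_force: [0.6, 1.0, -0.7]
tcp in bay [23.4  11.43 12.6 ] F bay [ 0.2  1.  -0.8] [0.2  0.14 0.09]
```

Next I'll push on gently until the stop gives a clear force.

```bash
python3 steer.py '0 0 0 -1 0 0 0;0 0 0 -2 0 0 0;0 0 0 -2 0 0 0' | grep ft; python3 st.py
python3 - <<'E'
from h import *
s=eyes.snapshot("wrist"); cv2.imwrite("pics/wk.png",s["pixels"])
g=s["pixels"].max(2)
n=lambda b:proj(s,BAY+BR.apply(np.array(b,float))).round(0)
for t in (0.09,1,1.3,1.57): print(t,n((50-38*np.sin(t),38*np.cos(t),25)), n((50-22*np.sin(t),22*np.cos(t),7.5)))
E
```

```text
ft_force: [5.0, 1.1, -0.9]
tcp in bay [23.01 10.38 12.91] F bay [ 4.1  1.4 -2.9] [ 0.2  -0.52  0.16]
0.09 [272. 206.] [300. 219.]
1 [253. 283.] [290. 258.]
1.3 [263. 306.] [294. 270.]
1.57 [278. 323.] [302. 279.]
```

```bash
python3 steer.py '0 0 0 -1 0 0 0;0 0 0 -2.5 0 0 0;0 0 0 -2.5 0 0 0' | grep ft; python3 st.py
```

```text
ft_force: [12.1, 8.0, -4.3]
tcp in bay [22.96  9.87 13.43] F bay [ 8.6  8.7 -8.9] [ 1.17 -1.43  0.59]
```

```bash
python3 steer.py '0 0 0 12 0 0 0;0 0 0 25 0 -5 0;0 0 0 25 0 -60 0;0 0 0 0 0 -100 0;0 0 -45 -15 0 -100 0;0 0 -45 -15 0 -100 0;0 0 -45 -15 0 -100 0;0 0 -45 -15 0 -100 0' | grep ft; python3 steer.py '0 0 0 0 0 0 0;0 0 0 0 0 0 0' | grep pos
python3 - <<'E'
from h import *
s=eyes.snapshot("wrist"); im=s["pixels"]; cv2.imwrite("pics/wend.png",im)
A=np.array
def samp(b): u=proj(s,BAY+BR.apply(A(b,float))).round().astype(int); return u,im[u[1],u[0]].tolist()
for t in (0.09,.8,1.2,1.4,1.57):
    print(t,"knob",samp((50-38*np.sin(t),38*np.cos(t),25)),"bar",samp((50-22*np.sin(t),22*np.cos(t),7.5)))
# rectified views of planes z=7.5 (bar) and z=0, 3px/mm
def rect(z):
    c=[(60,70),(60,-60),(-40,-60),(-40,70)]
    src=np.float32([proj(s,BAY+BR.apply(A([x,y,z],float))) for x,y in c]); dst=np.float32([(3*(70-y),3*(60-x)) for x,y in c])
    return cv2.warpPerspective(im,cv2.getPerspectiveTransform(src,dst),(390,300))
k=rect(25); m=(k.max(2)<45).astype(np.uint8)
n,l,st,ce=cv2.connectedComponentsWithStats(m)
for i in range(1,n):
    if st[i,4]>300: print("dark at z25 plane x,y",60-ce[i][1]/3,70-ce[i][0]/3,st[i])
g=rect(0).max(2)
def edge(line): 
    return line
print("rows along y at x=-15:",g[225,::6].tolist())   # y from 70 step 2mm
print("col along x at y=-30:",g[::6,300].tolist()); print("col y=30",g[::6,120].tolist())
E
```

```text
ft_force: [-0.3, 1.1, -0.2]
tool_pos: [529.8, 143.2, 195.7]
0.09 knob (array([331, 159]), [138, 142, 142]) bar (array([330, 178]), [136, 141, 139])
0.8 knob (array([295, 177]), [67, 66, 67]) bar (array([310, 187]), [135, 140, 139])
1.2 knob (array([284, 196]), [222, 225, 226]) bar (array([304, 197]), [131, 133, 133])
1.4 knob (array([281, 207]), [2, 0, 0]) bar (array([303, 203]), [206, 211, 211])
1.57 knob (array([280, 216]), [25, 24, 25]) bar (array([302, 208]), [199, 207, 207])
dark at z25 plane x,y 27.265260466602747 -50.06807286673059 [ 328   76   62   42 2086]
dark at z25 plane x,y 2.6776752767527725 15.206150061500615 [ 115  131  108   74 5420]
dark at z25 plane x,y 8.448199557433107 -45.57272178636089 [ 299  145   91   22 1657]
dark at z25 plane x,y -10.839642018779344 -49.44850352112677 [ 324  191   66   48 2272]
dark at z25 plane x,y -30.855111917725353 7.21072796934866 [ 135  257  108   33 3306]
rows along y at x=-15: [133, 132, 132, 134, 134, 133, 133, 132, 132, 133, 134, 133, 131, 104, 103, 221, 225, 224, 225, 226, 225, 225, 225, 224, 225, 225, 226, 212, 194, 193, 194, 192, 194, 194, 194, 193, 193, 194, 192, 194, 196, 219, 226, 225, 225, 225, 226, 225, 225, 226, 225, 226, 225, 225, 213, 62, 107, 120, 127, 126, 88, 16, 17, 18, 23]
col along x at y=-30: [133, 135, 132, 133, 135, 132, 135, 130, 132, 132, 133, 133, 133, 132, 132, 132, 132, 109, 86, 96, 226, 225, 225, 225, 225, 224, 225, 226, 225, 225, 226, 224, 225, 225, 223, 225, 224, 225, 225, 225, 225, 176, 66, 120, 118, 118, 117, 117, 119, 118]
col y=30 [142, 142, 142, 143, 143, 143, 141, 142, 143, 140, 141, 140, 139, 140, 139, 138, 136, 104, 67, 150, 225, 225, 225, 225, 225, 226, 225, 225, 226, 226, 226, 225, 225, 225, 226, 226, 226, 225, 224, 225, 224, 73, 95, 116, 130, 129, 130, 131, 130, 130]
```

```bash
python3 - <<'E'
from h import *
s=eyes.snapshot("wrist"); g=cv2.GaussianBlur(s["pixels"].max(2),(3,3),0)
for rr in (17,20):
    print(rr,[(round(t,2),int(g[tuple(proj(s,BAY+BR.apply([50-rr*np.sin(t),rr*np.cos(t),7.5])).round().astype(int)[::-1])])) for t in np.arange(.8,2.3,.1)])
print(monitor.sense()["time"],monitor.sense()["ft_force"])
E
```

```text
17 [(np.float64(0.8), 138), (np.float64(0.9), 138), (np.float64(1.0), 130), (np.float64(1.1), 95), (np.float64(1.2), 173), (np.float64(1.3), 213), (np.float64(1.4), 211), (np.float64(1.5), 209), (np.float64(1.6), 208), (np.float64(1.7), 208), (np.float64(1.8), 205), (np.float64(1.9), 185), (np.float64(2.0), 132), (np.float64(2.1), 135), (np.float64(2.2), 136)]
20 [(np.float64(0.8), 139), (np.float64(0.9), 138), (np.float64(1.0), 137), (np.float64(1.1), 133), (np.float64(1.2), 107), (np.float64(1.3), 199), (np.float64(1.4), 210), (np.float64(1.5), 209), (np.float64(1.6), 207), (np.float64(1.7), 208), (np.float64(1.8), 201), (np.float64(1.9), 162), (np.float64(2.0), 135), (np.float64(2.1), 134), (np.float64(2.2), 134)]
19.775 [ 0.68631025 -0.27031628  0.40223506]
```

The bar spans about 1.22 to 1.93 rad, centred on 1.57, so the keeper is on its stop. The robot is clear, so I'm handing in.

```bash
python3 -c "
from bench import r, eyes, ticket, monitor
print(ticket.hand_in())"
```

```text
the job is handed in; nothing more can be done
None
```

I pressed the shorter logger fully home in the dock (hard contact at about flush height), swung the keeper to its stop at about 1.57 rad, moved the arm clear and handed the job in; no verdict came back.

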